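Find the fullest tin by hefting

ROBOT

A 7-joint arm with a two-finger parallel gripper is mounted at the origin on a cart in front of the work surface, level with it; the furniture and walls round the work are solid. World frame = base frame: x ahead of the robot, y to its left, z up, the work surface at z = 0. Lengths are in m, angles in rad, forces in N, time in s.
With the tool pointing down it reaches from about 0.425 to 0.95 m from the base axis. Payload 4.7 kg.
Tool frame: the origin (TCP) lies at the very end of the fingers, on their centre line; the grasp point (between the pads) lies 19 mm behind it; z points along the fingers, y is the direction in which the jaws open and shut (so a half turn about z gives the same grasp; the last joint's range is limited). The gripper opens to 85 mm and grips with 20 to 120 N. Pads are 22 mm wide; open, the fingers measure 114 mm over their backs; the gripper's body (76 mm by 85 mm) begins 54 mm behind the grasp point. The pads swing forward as they close: fully open they stand 13 mm farther back than shut.
Start: joints at [-1.155, 0.469, -0.049, 1.532, 0.024, 1.141, -0.082], TCP at [0.29, 0.609, 0.194] pointing down, gripper open.
Joint ranges: [-2.59, 2.59], [-0.33, 1.99], [-1.39, 1.29], [0.1, 2.45], [-1.04, 4.18], [0.21, 1.99], [-2.66, 2.66]. Speed limits (rad/s): [2.57, 2.57, 3.14, 3.14, 3.14, 3.14, 3.14].

INTERFACE

Orientations are given as a unit quaternion [w, x, y, z].
In Python, from plant import r gives the robot as it stands. The module is installed in compiled form; this text tells all that it offers.
- The arm moves only by the tool step_arm, never from a script. Its argument "series" is a list of rows, each a list of 5 numbers: the shift along the tool's x, y, z in mm, then the turn about the tool's z in rad, then the closure in counts, from 0 (fully open) to 255 (shut). A call has 1 to 8 rows; each row shifts and turns the commanded pose from where the row before left it, along the tool's axes as they then stand; what a row does not reach is not made up. A row lasts 1/12 s, in which the tool goes at most 41.7 mm and 7.16 degrees, less where a joint would pass 70% of its speed; a pose out of reach is approached as far as the arm can. A call is refused whole if a number of a shift passes 41.7 or a number of a turn 0.125, either way. A call with a gripper value outside its range is refused whole. The fingers move at their own pace and stop on an object; "newtons" is the grip in N (left out, the last holds). Time passes only in rows, so rows that do not move let the fingers close. It gives the time, the measured TCP pose, the force and the opening at its end, in the units of the state.
- r.state(): the state, without advancing time (a new reading comes with each control period).
- r.capture(name): name is "scene" or "top"; returns the picture (400x640x3 uint8, red, green, blue); there is no depth.
- r.camera_model(name): a dict with "intrinsics" (3x3 intrinsics, pixels), "extrinsics" (4x4, takes a point from world to camera coordinates). Camera axes: x right, y up, looking along -z (the intrinsics and any distortion apply to the point x, -y, -z); pixel columns grow to the right and rows downward; lengths in m; the calibration is good to about 2 mm. A picture is of the moment at which its call begins. camera_model takes no time and is no camera call.
- r.finish_job(): hands the job in, once; it reports no verdict.
The state is a dict: "time": time; "joints": joint angles; "joint_velocities": joint speeds; "tau": joint torques, N m; "ee_pos": TCP position; "tcp_rot": TCP orientation; "wrist_force": force on the tool from outside, world axes, zero at the start; "wrist_torque": the same for the moment, N m; "width": finger opening in m.
Only numpy, scipy, OpenCV 4.12 (cv2) and the standard library are available. Lean on these libraries where they do the work, as an engineer would, in place of code of your own. Each camera call takes 0.05 s, during which the arm holds its last target.

TASK

The three closed tins on the bar tray look alike, and one of them holds clearly more than the others: working from left to right, heft each tin in turn (lift it clear of the tray, keep it still in the air for a second to feel its weight, and stand it back upright on the tray). Then take the heaviest and hold it up, upright and still, with its underside about 15 cm above the tray, and finish while still holding it there, with the other two standing on the tray. Do not tip any tin over, and leave the other things where they are.

Things in the scene. Friction and masses are not known exactly. Their poses are not given: they have to be found in the camera images.
- board: plain wooden board, 240 mm (its x) x 450 mm (its y), 26 mm thick, fixed on the work surface, the tray lies on it. Origin: centre of its underside.
- tray: flat open black tray for bar tools, fixed on the wooden board: 163 mm (its x) x 330 mm (its y), rim 31 mm high and 3 mm thick, floor 3 mm above its origin. Origin: centre of its underside. The three tins stand in a row along its y, about 105 mm apart, near its middle line, with at least 22 mm between them.
- tin_a: closed round steel tin, left one on the tray as the robot sees it; 60 mm wide, straight sides, 88 mm tall, lid sunk in the rim, dark button knob up to 91 mm. Origin: centre of its underside; z up its axis. Lid fixed; the pack inside may rattle. The three look the same, weigh 0.19 to 0.62 kg; which is heaviest varies, and it is at least 0.15 kg above the next.
- tin_b: closed round steel tin, middle one on the tray as the robot sees it; 60 mm wide, straight sides, 88 mm tall, lid sunk in the rim, dark button knob up to 91 mm. Origin: centre of its underside; z up its axis. Lid fixed; the pack inside may rattle. The three look the same, weigh 0.19 to 0.62 kg; which is heaviest varies, and it is at least 0.15 kg above the next.
- tin_c: closed round steel tin, right one on the tray as the robot sees it; 60 mm wide, straight sides, 88 mm tall, lid sunk in the rim, dark button knob up to 91 mm. Origin: centre of its underside; z up its axis. Lid fixed; the pack inside may rattle. The three look the same, weigh 0.19 to 0.62 kg; which is heaviest varies, and it is at least 0.15 kg above the next.
- spoon: long thin steel bar spoon, 25 x 302 x 8 mm, lying in the tray along its length behind the tins (about 60 mm to +x of the tray's middle line). Origin: centre of its underside; length along y. Bystander.
- brush: small dark brush, 21 x 134 x 17 mm, lying in the tray along its length in front of the tins (about 60 mm to -x of the middle line). Origin: centre of its underside; length along y. Bystander.
- mill: small shaker with a grey top, 44 mm wide, 90 mm tall, standing on the board left of the tray. Origin: centre of its underside. Bystander.
- jigger: steel double-cone measuring cup, 44 mm wide, 74 mm tall, standing on the board left of the tray, nearer the robot. Origin: centre of its underside. Bystander.
- flask: small black flask with a stepped cap, 57 mm wide, 74 mm tall, behind the tray. Origin: centre of its underside. Bystander.
- mug: green and white cup with a handle, 65 x 91 x 55 mm, behind the tray to the left. Origin: centre of its underside. Bystander.
There are look-alikes about, which are no part of the job. Leave any red look-alike of the tin_b alone.

How it is judged:
On the way, in this order (a step that is already met when the one before it is completed fails the run):
1. the left tin is held clear of the tray while the other two stand on it (height (world z) of tin_a above 0.044 m and contact force between tin_a and tray below 0.05 N and contact force between the fingers and tin_a above 1 N and contact force between each of tin_b, tin_c and tray above 0.5 N), for 0.3 s.
2. the middle tin is held clear of the tray while the other two stand on it (height (world z) of tin_b above 0.044 m and contact force between tin_b and tray below 0.05 N and contact force between the fingers and tin_b above 1 N and contact force between each of tin_a, tin_c and tray above 0.5 N), for 0.3 s.
3. the right tin is held clear of the tray while the other two stand on it (height (world z) of tin_c above 0.044 m and contact force between tin_c and tray below 0.05 N and contact force between the fingers and tin_c above 1 N and contact force between each of tin_a, tin_b and tray above 0.5 N), for 0.3 s.
At the end, for the whole second after the job is handed in: The heaviest tin is gripped, foot 117 mm or more above the tray floor, within 0.35 rad of upright, slower than 50 mm/s; the other two stand still on the tray floor (0.1 rad), not touched by robot or held tin, each pressing 0.5 to 4.3 N on it (the heaviest weighs over 5 N) (((height (world z) of tin_a above 0.146 m and contact force between the fingers and tin_a above 2 N and angle between tin_a's own z axis and vertical below 0.35 rad and linear speed of tin_a below 0.05 m/s and contact force between tin_b and tray between 0.5 and 4.3 N and angle between each of tin_b, tin_c's own z axis and vertical below 0.1 rad and height (world z) of each of tin_b, tin_c below 0.038 m and linear speed of each of tin_b, tin_c below 0.02 m/s and contact force between each of tin_a, the arm, the fingers and tin_b below 0.05 N and contact force between tin_c and tray between 0.5 and 4.3 N and contact force between each of tin_a, the arm, the fingers and tin_c below 0.05 N) or (height (world z) of tin_b above 0.146 m and contact force between the fingers and tin_b above 2 N and angle between tin_b's own z axis and vertical below 0.35 rad and linear speed of tin_b below 0.05 m/s and contact force between tin_a and tray between 0.5 and 4.3 N and angle between each of tin_a, tin_c's own z axis and vertical below 0.1 rad and height (world z) of each of tin_a, tin_c below 0.038 m and linear speed of each of tin_a, tin_c below 0.02 m/s and contact force between each of tin_b, the arm, the fingers and tin_a below 0.05 N and contact force between tin_c and tray between 0.5 and 4.3 N and contact force between each of tin_b, the arm, the fingers and tin_c below 0.05 N) or (height (world z) of tin_c above 0.146 m and contact force between the fingers and tin_c above 2 N and angle between tin_c's own z axis and vertical below 0.35 rad and linear speed of tin_c below 0.05 m/s and contact force between tin_a and tray between 0.5 and 4.3 N and angle between each of tin_a, tin_b's own z axis and vertical below 0.1 rad and height (world z) of each of tin_a, tin_b below 0.038 m and linear speed of each of tin_a, tin_b below 0.02 m/s and contact force between each of tin_c, the arm, the fingers and tin_a below 0.05 N and contact force between tin_b and tray between 0.5 and 4.3 N and contact force between each of tin_c, the arm, the fingers and tin_b below 0.05 N))); the arm keeps its last pose, push and grip.
It fails at once if a tin is tipped over (angle between any of tin_a, tin_b, tin_c's own z axis and vertical above 0.7 rad).
It fails at once if a bystander is moved by more than 40 mm or toppled (distance of any of spoon, brush, mill, jigger, flask, mug from where it was at the start of the episode above 0.04 m or angle between any of mill, jigger, flask, mug's own z axis and vertical above 0.7 rad).
It also fails if it takes over 72 s, if anything falls off the work surface, if the arm or the gripper's body presses on something with over 40 N, if the wrist force passes 120 N, or if a joint passes its speed limit or range.

## Working session

There is one attempt and no reset: what is moved stays moved. The work goes in short steps, Python scripts to look and compute and a tool call to move; the robot and the scene stay as the last step left them, time stands still between calls to the robot, and variables do not carry over. Pictures are saved under pics/ and viewed, and the job is handed in when it is done.

Besides the shell and the picture viewer there is one more tool, called after "Call:" as name([rows], argument=value, ...), one row to a line, values as JSON. step_arm: Moves the arm, as the interface text tells. Its arguments: {"type":"object","properties":{"series":{"type":"array","items":{"type":"array","items":{"type":"number"}}},"newtons":{"type":"number"}},"required":["series"]}

```bash
mkdir -p pics; python3 - <<'E'
from plant import r
import cv2
s=r.state();print(s)
for n in("scene","top"):
    im=r.capture(n);cv2.imwrite(f"pics/{n}0.png",im[:,:,::-1])
    print(r.camera_model(n))
E
```

```text
{'time': 0.0, 'joints': array([-1.15487757,  0.46946954, -0.04858309,  1.53367472,  0.02406519,
        1.14096459, -0.08228377]), 'joint_velocities': array([-4.15721151e-04, -8.45938124e-04,  2.04652325e-03,  1.51894059e-03,
       -7.28499495e-05, -3.49329958e-05, -1.32095510e-03]), 'tau': array([ 3.53075052e-05, -5.10305464e+01, -4.70408541e-02, -2.37720412e+01,
        1.04763365e-02,  7.44233112e-03, -2.17980599e-06]), 'ee_pos': array([0.29016252, 0.6087445 , 0.19295061]), 'tcp_rot': array([-1.92309374e-04,  2.20569301e-01,  9.75370827e-01, -9.46810389e-04]), 'wrist_force': array([-0.08595348,  0.03554052,  0.04270515]), 'wrist_torque': array([ 0.02818667, -0.06071642, -0.00868853]), 'width': 0.08554999869013964}
{'intrinsics': array([[449.74616641,   0.        , 326.1471302 ],
       [  0.        , 449.74616641, 198.90131178],
       [  0.        ,   0.        ,   1.        ]]), 'extrinsics': array([[ 0.8686511 , -0.49542304, -0.00112695, -0.49852864],
       [ 0.33577365,  0.58705386,  0.73663004, -0.26418787],
       [-0.36428192, -0.64025289,  0.67629499, -0.67491692],
       [ 0.        ,  0.        ,  0.        ,  1.        ]])}
{'intrinsics': array([[383.31527677,   0.        , 319.11271076],
       [  0.        , 383.31527677, 204.52183978],
       [  0.        ,   0.        ,   1.        ]]), 'extrinsics': array([[ 0.01002125, -0.9994808 ,  0.03062199,  0.00266391],
       [ 0.99712388,  0.01228891,  0.07478607, -0.60026844],
       [-0.07512355,  0.02978446,  0.99672932, -0.87084873],
       [ 0.        ,  0.        ,  0.        ,  1.        ]])}
```

View pics/scene0.png

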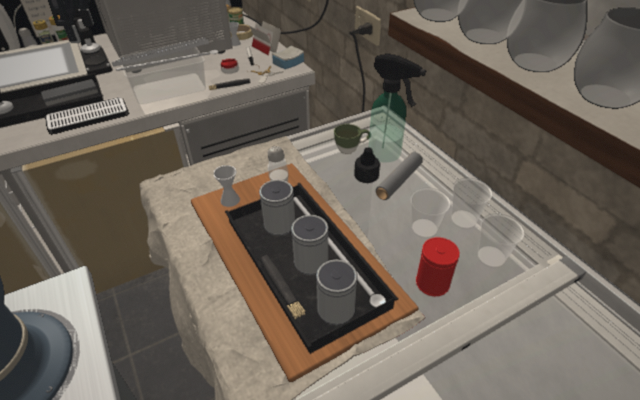

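View pics/top0.png

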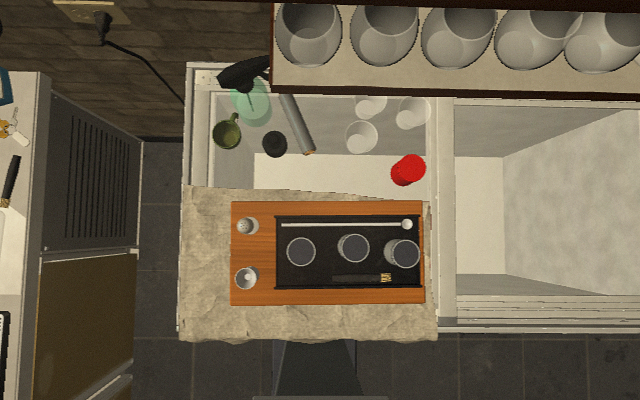

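Top view: three grey tins in the black tray, lids near (301,251), (354,248), (405,254). The left one (+y, next to the jigger and mill) is tin_a, and the red look-alike is at (408,170), outside the tray. Next I measure the lids.

```bash
cat > h.py <<'E'
import numpy as np,cv2
from plant import r
def ray(n,uv,z):
    m=r.camera_model(n);K=m["intrinsics"];E=m["extrinsics"];R=E[:3,:3];t=E[:3,3]
    d=np.linalg.inv(K)@np.array([uv[0],uv[1],1.]);d=R.T@(d*[1,-1,-1]);o=-R.T@t
    return o+d*(z-o[2])/d[2]
def proj(n,p):
    m=r.camera_model(n);c=(m["extrinsics"]@np.append(p,1))[:3]*[1,-1,-1];c=m["intrinsics"]@c;return c[:2]/c[2]
E
python3 - <<'E'
from h import *
im=cv2.imread("pics/top0.png");sc=cv2.imread("pics/scene0.png")
cv2.imwrite("pics/topc.png",cv2.resize(im[190:310,225:435],None,fx=3.8,fy=3.8,interpolation=cv2.INTER_CUBIC))
cv2.imwrite("pics/scc.png",cv2.resize(sc[160:360,190:430],None,fx=3,fy=3,interpolation=cv2.INTER_CUBIC))
g=cv2.cvtColor(im,cv2.COLOR_BGR2GRAY);g=cv2.resize(g[225:285,275:430],None,fx=4,fy=4,interpolation=cv2.INTER_CUBIC)
c=cv2.HoughCircles(g,cv2.HOUGH_GRADIENT,1,120,param1=120,param2=25,minRadius=48,maxRadius=70)
for x,y,rad in sorted(c[0].tolist()):
    u=(275+(x+.5)/4-.5,225+(y+.5)/4-.5);P=ray("top",u,.117);print(u,rad/4,P, "scene",proj("scene",P))
E
```

```text
(300.75, 251.5) 12.925000190734863 [0.49552069 0.04908259 0.117     ] scene [274.61887534 189.32716186]
(355.0, 247.5) 12.975000381469727 [ 0.50471717 -0.0630676   0.117     ] scene [308.50927962 226.61567447]
(405.75, 253.5) 14.425000190734863 [ 0.493263   -0.16888226  0.117     ] scene [335.23244194 274.05811171]
```

View pics/topc.png

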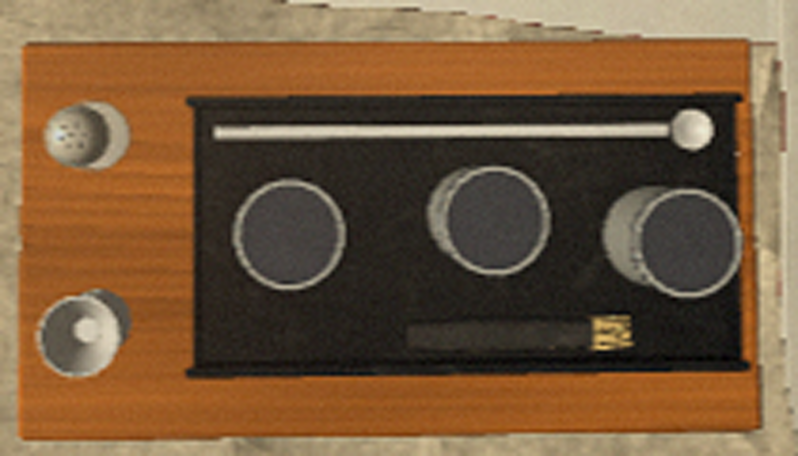

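View pics/scc.png

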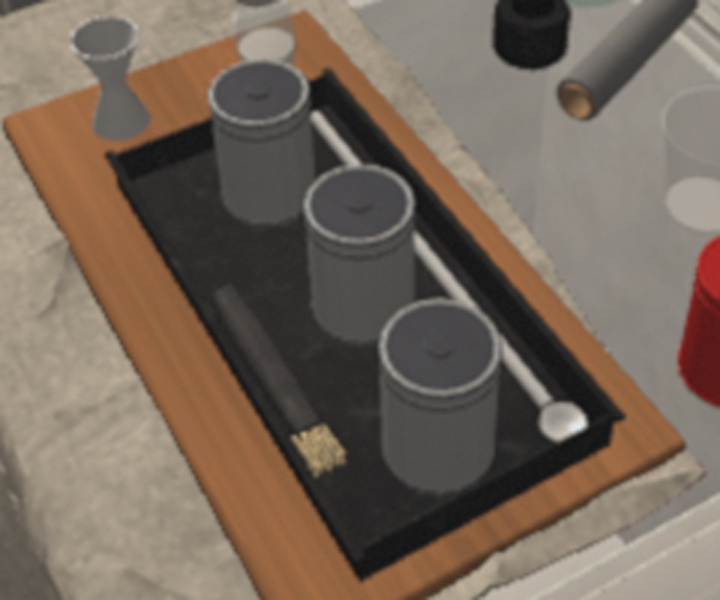

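Call:
step_arm([
  [0,0,0,0.12,0],
  [0,0,0,0.12,0],
  [0,0,0,0.12,0],
  [0,0,0,0.12,0],
  [0,0,0,0.12,0],
  [0,0,0,0.12,0],
  [0,0,0,0.12,0],
  [0,0,0,0.12,0],
], newtons=40)

```text
time: 0.77
ee_pos: [0.2902, 0.609, 0.1934]
tcp_rot: [0.0, 0.648, 0.761, -0.001]
wrist_force: [0.3, -0.5, -0.7]
width: 0.085
```

Call:
step_arm([
  [0,0,0,0.085,0],
  [0,0,0,0.08,0],
  [0,0,0,0,0],
])

```text
time: 1.02
ee_pos: [0.2901, 0.6091, 0.1934]
tcp_rot: [0.0, 0.707, 0.707, -0.0]
wrist_force: [-0.5, -0.3, 0.5]
width: 0.0853
```

```bash
python3 - <<'E'
from h import *
from scipy.spatial.transform import Rotation as R
s=r.state();q=s["tcp_rot"];print(s["joints"],s["ee_pos"]);print(R.from_quat(q,scalar_first=True).as_matrix().round(4))
for uv in((276.3,191),(310,228),(336.3,275.7)):print(ray("scene",uv,.117))
# tray corners (rim top z .057) from crop
for c in((190,98),(742,96),(188,373),(747,366)):print(ray("top",(225+c[0]/3.8,190+c[1]/3.8),.057))
E
```

```text
[-1.3242569   0.47005213  0.19588695  1.54467404 -0.09695358  1.13750976
 -1.10834507] [0.29012181 0.60906602 0.19339757]
[[ 1.0e-04  1.0e+00 -2.0e-04]
 [ 1.0e+00 -1.0e-04 -1.1e-03]
 [-1.1e-03 -2.0e-04 -1.0e+00]]
[0.49621918 0.04346539 0.117     ]
[ 0.50535949 -0.06705548  0.117     ]
[ 0.49308961 -0.17228166  0.117     ]
[0.57122074 0.10843758 0.057     ]
[ 0.5761344  -0.21787394  0.057     ]
[0.41220185 0.10663037 0.057     ]
[ 0.41810342 -0.21926099  0.057     ]
```

Call:
step_arm([
  [-35,13,0,0,0],
  [-35,13,0,0,0],
  [-35,13,0,0,0],
  [-35,13,0,0,0],
  [-35,13,0,0,0],
  [-35,13,0,0,0],
  [-35,13,0,0,0],
  [-35,13,0,0,0],
])

```text
time: 1.68
ee_pos: [0.3949, 0.3275, 0.1939]
tcp_rot: [-0.0, 0.706, 0.708, -0.0]
wrist_force: [0.9, 0.1, 0.0]
width: 0.0852
```

Call:
step_arm([
  [-35,13,0,0,0],
  [-35,13,0,0,0],
  [-35,13,0,0,0],
  [-35,13,0,0,0],
  [-35,13,0,0,0],
  [-35,13,0,0,0],
  [-35,13,0,0,0],
  [0,0,0,0,0],
])

```text
time: 2.35
ee_pos: [0.4879, 0.0762, 0.1945]
tcp_rot: [0.002, 0.71, 0.704, -0.0]
wrist_force: [0.9, -0.2, 0.5]
width: 0.0855
```

```bash
python3 - <<'E'
from h import *
s=r.state();print(s["joints"],s["ee_pos"],s["tcp_rot"])
for n in("scene","top"):cv2.imwrite(f"pics/{n}1.png",r.capture(n)[:,:,::-1])
E
```

```text
[-0.66083749  0.17397529  0.47866006  1.97550734 -0.08997656  1.01165113
 -0.14959461] [0.48791558 0.07618312 0.1944978 ] [ 1.89893112e-03  7.10255782e-01  7.03941034e-01 -3.73372906e-04]
```

View pics/scene1.png

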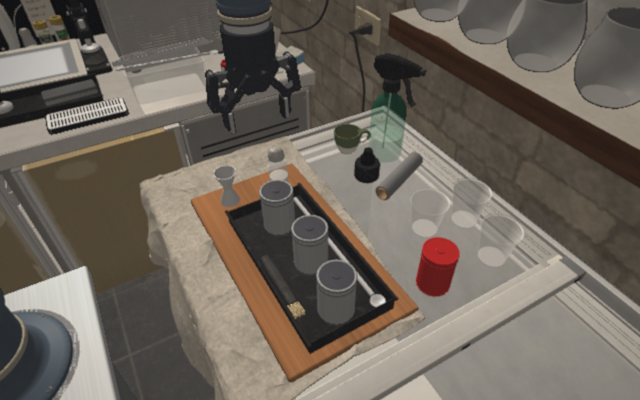

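```bash
python3 - <<'E'
from h import *
s=r.state();print(s["ee_pos"],s['time'],proj("scene",s["ee_pos"]),proj("top",s["ee_pos"]))
E
```

```text
[0.48608523 0.08299688 0.19394309] 2.45 [257.79467027 146.24570184] [281.68544245 258.42043606]
```

View pics/top1.png

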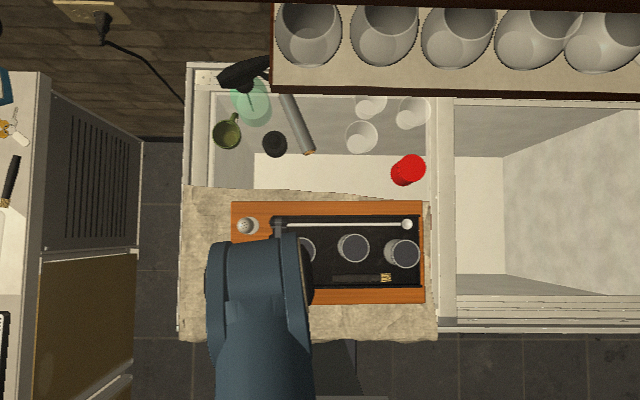

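```bash
python3 - <<'E'
from h import *
a=cv2.imread("pics/scene1.png");cv2.imwrite("pics/s1c.png",cv2.resize(a[0:240,160:360],None,fx=2.5,fy=2.5))
p=r.state()["ee_pos"]
for d in((-.05,0,.01),(.05,0,.01),(0,0,.1),(0,0,.2)):print(proj("scene",p+d))
E
```

```text
[229.42848706 150.14763085]
[283.6551837  133.18174716]
[251.17837377  94.30053688]
[243.16094229  31.35492975]
```

View pics/s1c.png

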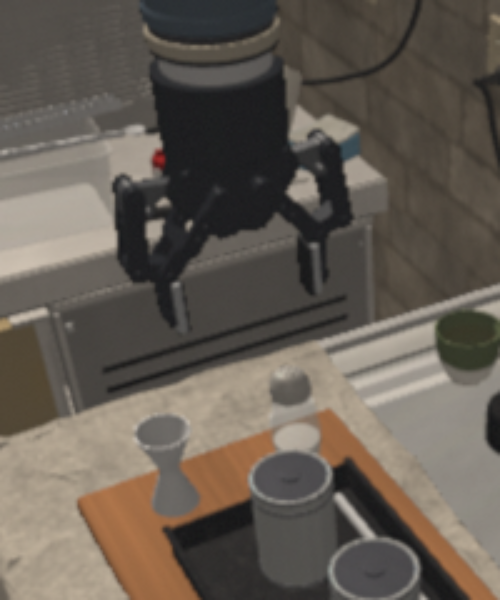

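```bash
python3 - <<'E'
from h import *
s=r.state()
p=s["ee_pos"]
a=r.capture("top")[:,:,::-1];cv2.imwrite("pics/t2c.png",cv2.resize(a[190:310,190:350],None,fx=5,fy=5,interpolation=cv2.INTER_CUBIC))
b=r.capture("scene")[:,:,::-1];cv2.imwrite("pics/s2c.png",cv2.resize(b[0:240,160:360],None,fx=2.5,fy=2.5))
print(p,s["joint_velocities"].round(3))
for d in((.043,0,.013),(.057,0,.013),(.057,0,.06)):print((proj("top",p+d)-[190,190])*5)
E
```

```text
[0.48608523 0.08299688 0.19394309] [-0.037  0.002 -0.051  0.004 -0.009  0.001 -0.011]
[458.09742236 226.09898251]
[458.76045941 187.80621874]
[449.62622684 185.76356462]
```

View pics/t2c.png

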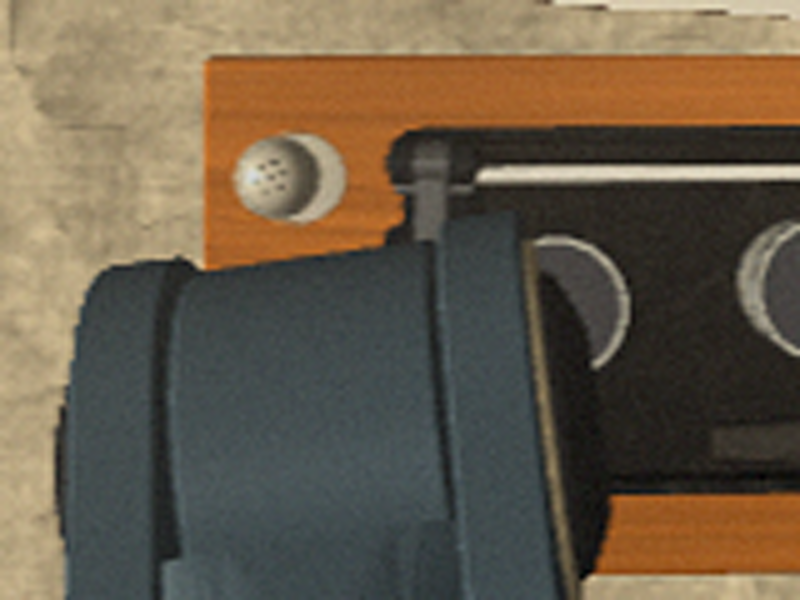

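View pics/s2c.png

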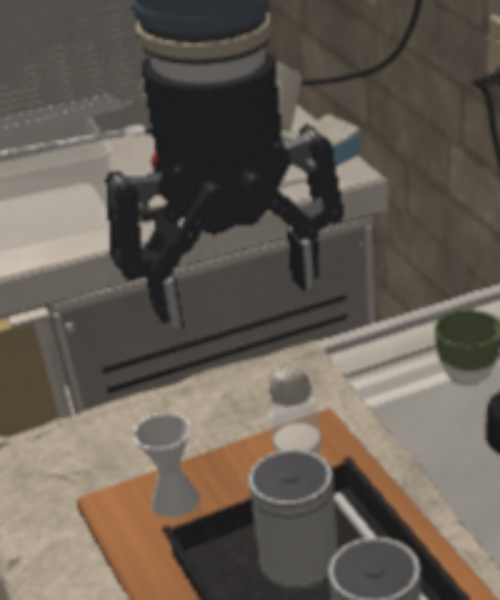

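Call:
step_arm([
  [-20,5,0,0,0],
  [-17,5,0,0,0],
  [0,0,20,0,0],
  [0,0,20,0,0],
  [0,0,20,0,0],
  [0,0,20,0,0],
  [0,0,0,0,0],
  [0,0,0,0,0],
])

```text
time: 3.22
ee_pos: [0.4951, 0.049, 0.1134]
tcp_rot: [-0.001, 0.706, 0.709, -0.001]
wrist_force: [0.7, -0.0, 0.9]
width: 0.0853
```

```bash
python3 - <<'E'
from h import *
s=r.state();p=s["ee_pos"];print(p,s["wrist_force"])
b=r.capture("scene")[:,:,::-1];cv2.imwrite("pics/s3c.png",cv2.resize(b[60:260,180:360],None,fx=3,fy=3))
print((proj("scene",p)-[180,60])*3)
E
```

```text
[0.49506511 0.04897069 0.11339445] [ 0.68409639 -0.03557527  0.90279212]
[283.71654382 392.84828696]
```

View pics/s3c.png

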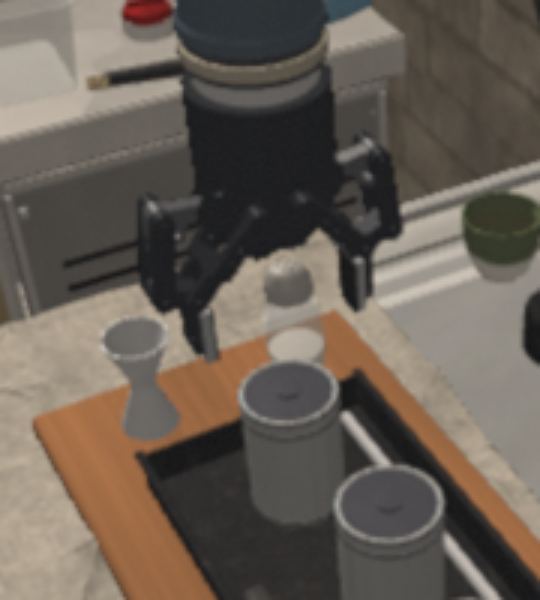

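Call:
step_arm([
  [0,0,15,0,0],
  [0,0,15,0,0],
  [0,0,15,0,0],
  [0,0,0,0,0],
  [0,0,0,0,0],
])

```text
time: 3.68
ee_pos: [0.4965, 0.0481, 0.0698]
tcp_rot: [0.0, 0.706, 0.708, 0.0]
wrist_force: [0.3, -0.1, 0.3]
width: 0.0856
```

```bash
python3 - <<'E'
from h import *
s=r.state();p=s["ee_pos"];print(p,s["wrist_force"])
b=r.capture("scene")[:,:,::-1];cv2.imwrite("pics/s4c.png",cv2.resize(b[60:260,180:360],None,fx=3,fy=3))
b=r.capture("top")[:,:,::-1];cv2.imwrite("pics/t4c.png",cv2.resize(b[190:310,190:350],None,fx=5,fy=5))
print((proj("scene",p)-[180,60])*3)
E
```

```text
[0.49649744 0.04809508 0.0698427 ] [ 0.29501987 -0.13657773  0.30376348]
[291.91519115 445.30851876]
```

View pics/s4c.png

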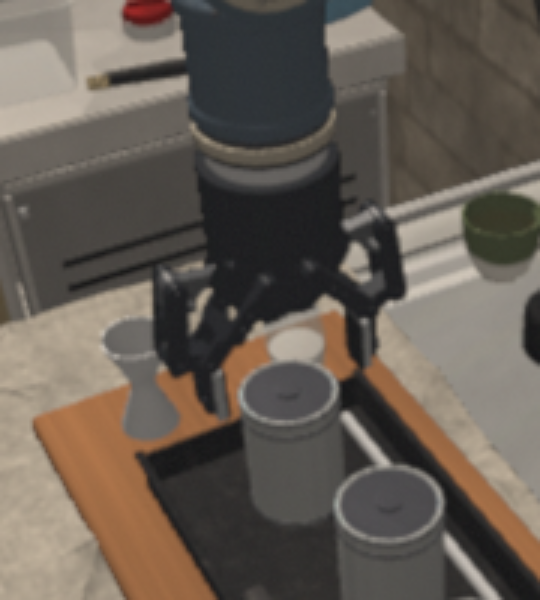

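View pics/t4c.png

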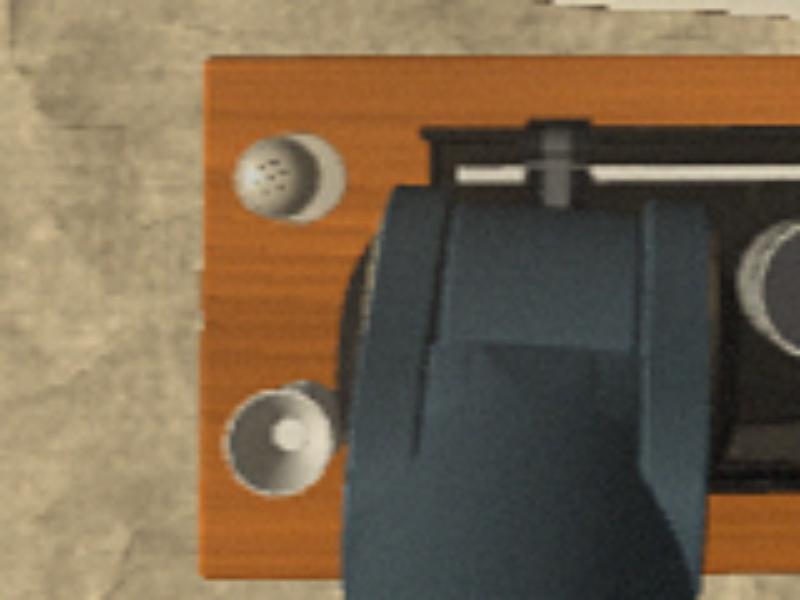

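```bash
python3 - <<'E'
from h import *
for z in (.06,.07,.08,.09,.1,.11):print(z,ray("scene",(180+362/3,60+367/3),z)[:2],ray("scene",(180+222/3,60+416/3),z)[:2])
E
```

```text
0.06 [0.57376902 0.10364638] [0.47260849 0.10519733]
0.07 [0.56872449 0.093017  ] [0.46927712 0.09454169]
0.08 [0.56367996 0.08238762] [0.46594575 0.08388604]
0.09 [0.55863544 0.07175824] [0.46261439 0.0732304 ]
0.1 [0.55359091 0.06112886] [0.45928302 0.06257476]
0.11 [0.54854638 0.05049949] [0.45595166 0.05191911]
```

Call:
step_arm([
  [0,0,10,0,0],
  [0,0,10,0,0],
  [0,0,0,0,0],
  [0,0,0,0,0],
])

```text
time: 4.12
ee_pos: [0.4953, 0.0474, 0.0483]
tcp_rot: [-0.0, 0.707, 0.707, -0.001]
wrist_force: [-0.4, -0.0, -0.1]
width: 0.0854
```

```bash
python3 - <<'E'
from h import *
s=r.state();p=s["ee_pos"];print(p,s["wrist_force"])
b=r.capture("scene")[:,:,::-1];cv2.imwrite("pics/s5c.png",cv2.resize(b[100:240,200:360],None,fx=4.5,fy=4.2,interpolation=cv2.INTER_CUBIC))
E
```

```text
[0.4952675  0.0474341  0.04825676] [-0.41075982 -0.04967044 -0.06331991]
```

View pics/s5c.png

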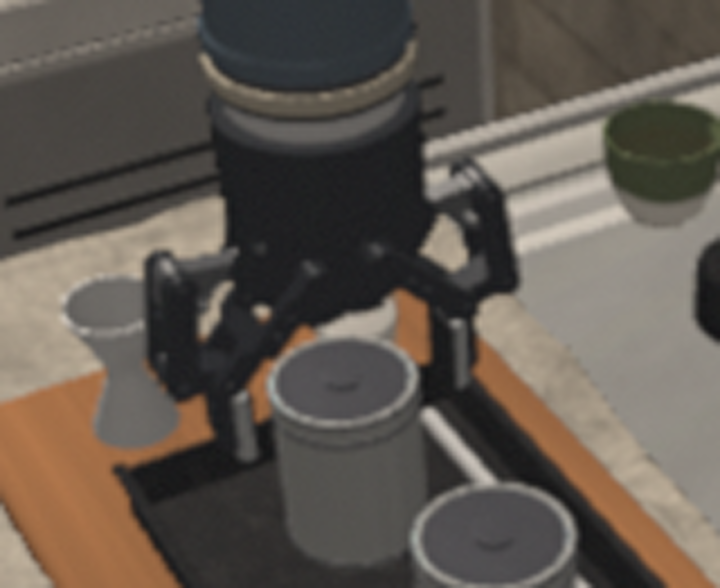

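```bash
python3 - <<'E'
from h import *
for z in (.12,.15,.17,.19,.21,.23):print(z,ray("scene",(180+385/3,60+212/3),z)[:2],ray("top",(301.7,214.5),z)[:2])
print("body bottom");
for z in (.12,.14,.16,.18):print(z,ray("scene",(200+325/4.5,100+320/4.2),z)[:2])
E
```

```text
0.12 [0.63377611 0.17982468] [0.57171083 0.04810506]
0.15 [0.61353738 0.14002191] [0.57024957 0.04764613]
0.17 [0.60004489 0.11348672] [0.56927539 0.04734017]
0.19 [0.5865524  0.08695154] [0.56830122 0.04703422]
0.21 [0.57305992 0.06041636] [0.56732704 0.04672827]
0.23 [0.55956743 0.03388117] [0.56635287 0.04642232]
body bottom
0.12 [0.50594131 0.08148309]
0.14 [0.49726832 0.05865548]
0.16 [0.48859534 0.03582787]
0.18 [0.47992235 0.01300027]
```

Call:
step_arm([
  [0,0,0,0,130],
  [0,0,0,0,130],
  [0,0,0,0,130],
  [0,0,0,0,130],
  [0,0,0,0,130],
  [0,0,0,0,130],
], newtons=40)

```text
time: 4.67
ee_pos: [0.496, 0.0476, 0.0495]
tcp_rot: [-0.0, 0.707, 0.707, 0.0]
wrist_force: [-1.6, -0.5, 5.9]
width: 0.0589
```

```bash
python3 - <<'E'
from h import *
s=r.state();p=s["ee_pos"];print(p,s["wrist_force"],s["wrist_torque"],s["width"])
b=r.capture("scene")[:,:,::-1];cv2.imwrite("pics/s6c.png",cv2.resize(b[100:240,200:360],None,fx=4.5,fy=4.2,interpolation=cv2.INTER_CUBIC))
E
```

```text
[0.49604001 0.04759018 0.04952871] [-1.6168817  -0.50803983  5.86223147] [-0.03457144  0.36405288 -0.04719816] 0.05891237453783906
```

View pics/s6c.png

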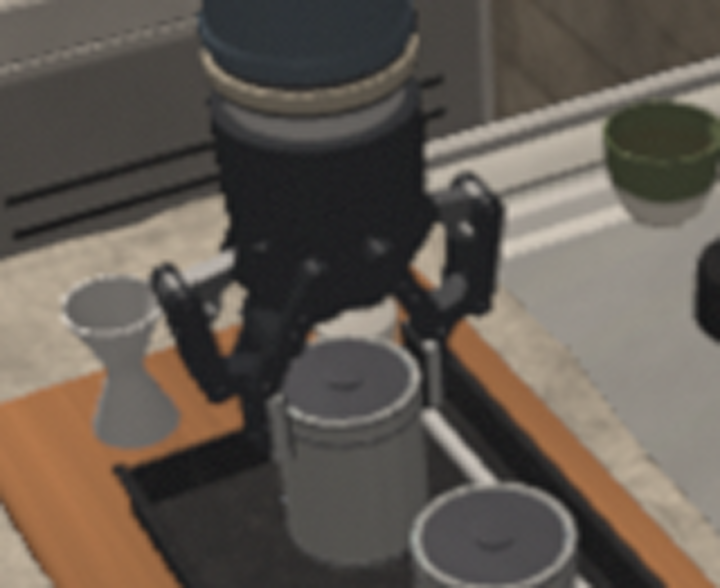

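Call:
step_arm([
  [0,0,-8,0,150],
  [0,0,-10,0,150],
  [0,0,-10,0,150],
  [0,0,-10,0,150],
  [0,0,-7,0,150],
  [0,0,0,0,150],
  [0,0,0,0,150],
  [0,0,0,0,150],
])

```text
time: 5.38
ee_pos: [0.4956, 0.0476, 0.0938]
tcp_rot: [-0.0, 0.707, 0.708, -0.0]
wrist_force: [-0.5, -0.4, -3.3]
width: 0.0593
```

Call:
step_arm([
  [0,0,0,0,150],
  [0,0,0,0,150],
  [0,0,0,0,150],
  [0,0,0,0,150],
  [0,0,0,0,150],
  [0,0,0,0,150],
])

```text
time: 5.88
ee_pos: [0.4959, 0.0475, 0.0939]
tcp_rot: [-0.0, 0.707, 0.707, -0.0]
wrist_force: [-0.5, 0.4, -3.5]
width: 0.059
```

```bash
python3 - <<'E'
from h import *
s=r.state();p=s["ee_pos"];print(p,s["wrist_force"],s["tau"],s["width"])
b=r.capture("scene")[:,:,::-1];cv2.imwrite("pics/s7c.png",cv2.resize(b[100:240,200:360],None,fx=4.5,fy=4.2,interpolation=cv2.INTER_CUBIC))
for i in range(3): r.capture("top");print(r.state()["wrist_force"])
E
```

```text
[0.49592443 0.04752168 0.09387942] [-0.48398111  0.40956088 -3.47207631] [ 4.16351259e-04 -3.55306792e+01  3.79636690e+00 -1.93111432e+01
  5.95992082e-03  4.26306215e-03  2.36234592e-05] 0.0590036507220504
[ 0.19714941  0.25176386 -3.58967503]
[-0.11741754 -0.11616073 -4.29515807]
[ 0.03343075  0.31469464 -3.73594111]
```

View pics/s7c.png

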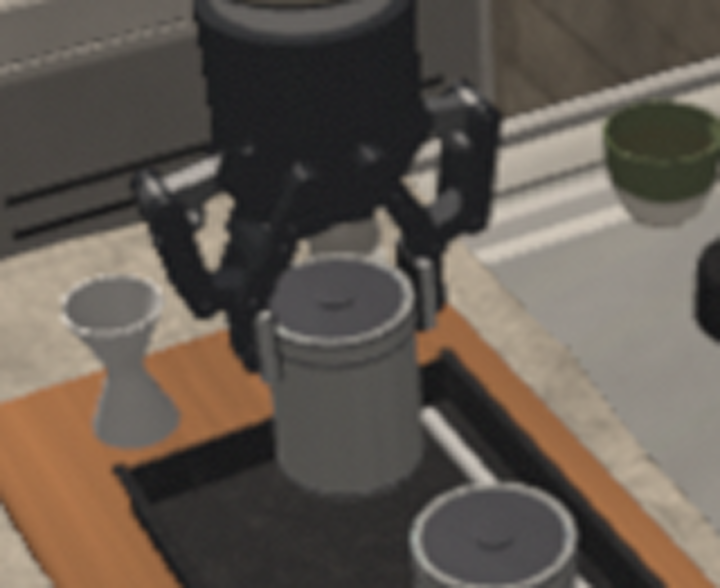

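Tin_a hangs upright about 45 mm up, lid at crop (340,300), and weighs about 3.7 N. Lowering it again.

Call:
step_arm([
  [0,0,10,0,150],
  [0,0,10,0,150],
  [0,0,10,0,150],
  [0,0,7,0,150],
  [0,0,4,0,150],
  [0,0,2,0,150],
  [0,0,1,0,150],
  [0,0,0,0,150],
])

```text
time: 6.75
ee_pos: [0.4961, 0.0475, 0.05]
tcp_rot: [0.0, 0.707, 0.707, 0.0]
wrist_force: [0.1, 0.6, -3.3]
width: 0.059
```

```bash
python3 - <<'E'
from h import *
s=r.state();print(s["ee_pos"],s["wrist_force"],s["width"])
E
```

```text
[0.49607269 0.04745836 0.04999825] [ 0.14537037  0.64485437 -3.31164259] 0.0590411084745341
```

Nearly down but still hanging, so a little lower.

Call:
step_arm([
  [0,0,1,0,150],
  [0,0,0,0,150],
  [0,0,0,0,150],
])

```text
time: 7.0
ee_pos: [0.4966, 0.0476, 0.0496]
tcp_rot: [0.0, 0.707, 0.707, 0.001]
wrist_force: [-1.3, 0.3, 1.2]
width: 0.0589
```

Call:
step_arm([
  [0,0,0,0,60],
  [0,0,0,0,30],
  [0,0,0,0,0],
  [0,0,0,0,0],
  [0,0,0,0,0],
  [0,0,-10,0,0],
  [0,0,-35,0,0],
  [0,0,-40,0,0],
])

```text
time: 7.67
ee_pos: [0.494, 0.047, 0.1337]
tcp_rot: [-0.001, 0.707, 0.707, -0.003]
wrist_force: [0.6, 1.1, -0.1]
width: 0.0854
```

```bash
python3 - <<'E'
from h import *
s=r.state();print(s["ee_pos"],s["wrist_force"],s["width"])
b=r.capture("scene")[:,:,::-1];cv2.imwrite("pics/s8.png",b)
E
```

```text
[0.49399087 0.04699944 0.13371272] [ 0.55645545  1.10415334 -0.07314535] 0.0854398279480801
```

View pics/s8.png

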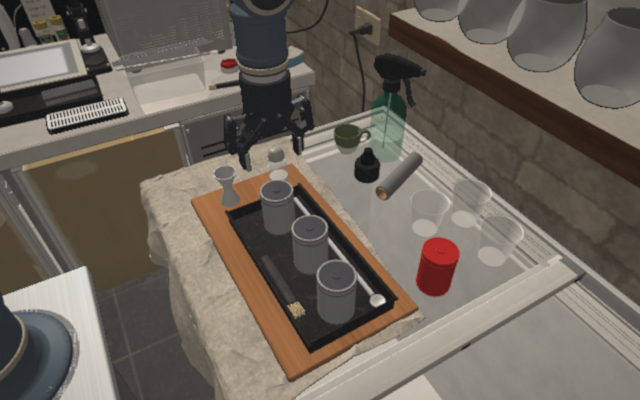

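Tin_a stands upright again at (277,207). On to tin_b.

Call:
step_arm([
  [0,0,-40,0,0],
  [-28,2,0,0,0],
  [-28,2,0,0,0],
  [-28,2,0,0,0],
  [-28,3,0,0,0],
  [0,0,20,0,0],
  [0,0,20,0,0],
  [0,0,0,0,0],
])

```text
time: 8.38
ee_pos: [0.5025, -0.0647, 0.1318]
tcp_rot: [-0.002, 0.707, 0.707, -0.002]
wrist_force: [-1.4, 0.1, -0.4]
width: 0.0854
```

```bash
python3 - <<'E'
from h import *
r.capture("top")
s=r.state();print(s["ee_pos"],s["wrist_force"],s["width"])
E
```

```text
[ 0.50370266 -0.06448878  0.1332289 ] [0.15393367 0.03852358 0.53377961] 0.08535988410744369
```

Good (target 0.505, −0.065). Descending 85 mm, as for tin_a.

Call:
step_arm([
  [0,1,25,0,0],
  [0,0,20,0,0],
  [0,0,20,0,0],
  [0,0,20,0,0],
  [0,0,0,0,0],
  [0,0,0,0,0],
])

```text
time: 8.93
ee_pos: [0.5065, -0.0641, 0.0497]
tcp_rot: [-0.0, 0.707, 0.708, -0.0]
wrist_force: [-0.5, -0.2, 0.2]
width: 0.0854
```

```bash
python3 - <<'E'
from h import *
s=r.state();print(s["ee_pos"],s["wrist_force"],s["width"])
b=r.capture("scene")[:,:,::-1];cv2.imwrite("pics/s9c.png",cv2.resize(b[120:300,220:400],None,fx=3.3,fy=3.3,interpolation=cv2.INTER_CUBIC))
E
```

```text
[ 0.50646987 -0.06414686  0.04968693] [-0.5277984  -0.22785618  0.1563184 ] 0.08537278095549809
```

View pics/s9c.png

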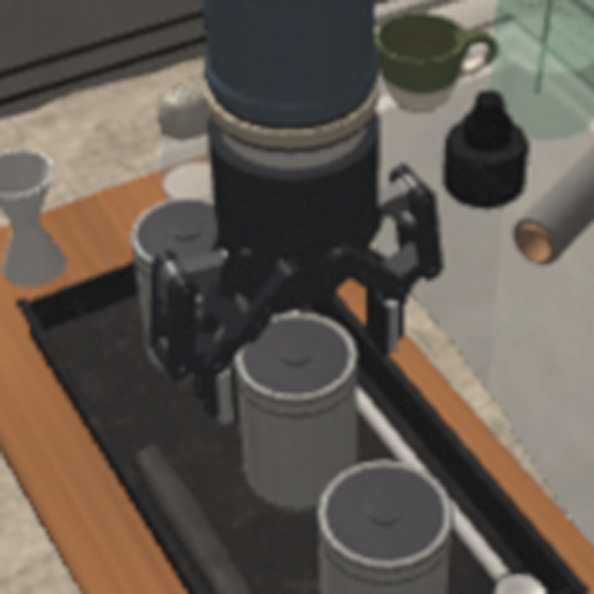

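The fingers straddle tin_b, with pads at crop (225,395) and (390,325) and the lid at (297,357). Close and lift.

Call:
step_arm([
  [0,0,0,0,130],
  [0,0,0,0,130],
  [0,0,0,0,130],
  [0,0,0,0,130],
  [0,0,0,0,150],
  [0,0,0,0,150],
])

```text
time: 9.48
ee_pos: [0.5069, -0.0645, 0.0507]
tcp_rot: [0.0, 0.707, 0.707, 0.001]
wrist_force: [-2.3, -0.2, 7.9]
width: 0.0588
```

Call:
step_arm([
  [0,0,-8,0,150],
  [0,0,-10,0,150],
  [0,0,-10,0,150],
  [0,0,-10,0,150],
  [0,0,-7,0,150],
  [0,0,0,0,150],
  [0,0,0,0,150],
  [0,0,0,0,150],
])

```text
time: 10.15
ee_pos: [0.5057, -0.0642, 0.0938]
tcp_rot: [-0.0, 0.707, 0.708, -0.0]
wrist_force: [-0.0, 0.4, -2.3]
width: 0.0594
```

Call:
step_arm([
  [0,0,0,0,150],
  [0,0,0,0,150],
  [0,0,0,0,150],
  [0,0,0,0,150],
  [0,0,0,0,150],
  [0,0,0,0,150],
])

```text
time: 10.65
ee_pos: [0.506, -0.0645, 0.0939]
tcp_rot: [-0.0, 0.707, 0.707, -0.0]
wrist_force: [-0.0, -0.0, -2.1]
width: 0.0593
```

```bash
python3 - <<'E'
from h import *
s=r.state();print(s["ee_pos"],s["wrist_force"],s["width"])
b=r.capture("scene")[:,:,::-1];cv2.imwrite("pics/s10c.png",cv2.resize(b[120:300,220:400],None,fx=3.3,fy=3.3,interpolation=cv2.INTER_CUBIC))
for i in range(3): r.capture("top");print(r.state()["wrist_force"])
E
```

```text
[ 0.50604286 -0.06446025  0.09388845] [-0.02067338 -0.02432101 -2.14684973] 0.05928402921313231
[-0.05756392  0.09451948 -1.99032819]
[-0.52297667 -0.8249288  -1.94785188]
[ 0.27994827 -0.51456806 -2.10957448]
```

View pics/s10c.png

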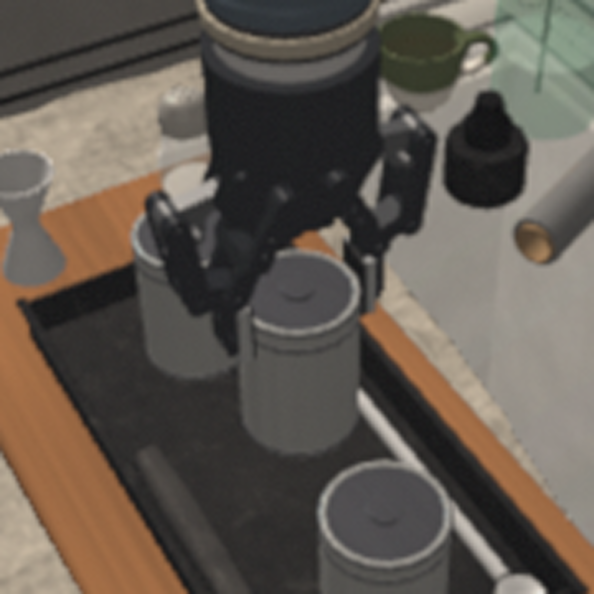

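Tin_b hangs upright, lid at crop (298,293), at about 2.05 N, so it is lighter. Putting it back.

Call:
step_arm([
  [0,0,10,0,150],
  [0,0,10,0,150],
  [0,0,10,0,150],
  [0,0,7,0,150],
  [0,0,4,0,150],
  [0,0,2,0,150],
  [0,0,1,0,150],
  [0,0,0,0,150],
])

```text
time: 11.52
ee_pos: [0.5051, -0.0646, 0.0509]
tcp_rot: [-0.001, 0.707, 0.707, -0.0]
wrist_force: [-6.4, 0.3, 13.0]
width: 0.0593
```

Call:
step_arm([
  [0,0,1,0,150],
  [0,0,0,0,150],
  [0,0,0,0,150],
])

```text
time: 11.77
ee_pos: [0.5051, -0.0646, 0.0508]
tcp_rot: [-0.002, 0.707, 0.707, -0.0]
wrist_force: [-8.7, 0.2, 20.0]
width: 0.0593
```

It touched down a little early (20 N), so I back off 2 mm before opening.

Call:
step_arm([
  [0,0,-2,0,150],
  [0,0,0,0,150],
])

```text
time: 11.93
ee_pos: [0.5066, -0.0646, 0.0514]
tcp_rot: [0.0, 0.707, 0.707, 0.001]
wrist_force: [-0.8, -1.0, -2.3]
width: 0.0591
```

Call:
step_arm([
  [0,0,0,0,60],
  [0,0,0,0,30],
  [0,0,0,0,0],
  [0,0,0,0,0],
  [0,0,0,0,0],
  [0,0,-10,0,0],
  [0,0,-35,0,0],
  [0,0,-40,0,0],
])

```text
time: 12.6
ee_pos: [0.504, -0.0645, 0.1356]
tcp_rot: [-0.002, 0.707, 0.707, -0.002]
wrist_force: [1.6, 1.5, -0.6]
width: 0.0855
```

```bash
python3 - <<'E'
from h import *
s=r.state();print(s["ee_pos"],s["wrist_force"],s["width"])
b=r.capture("scene")[:,:,::-1];cv2.imwrite("pics/s11.png",b)
E
```

```text
[ 0.50401896 -0.06447097  0.13563589] [ 1.62376465  1.48259641 -0.61628976] 0.08549155195876741
```

View pics/s11.png

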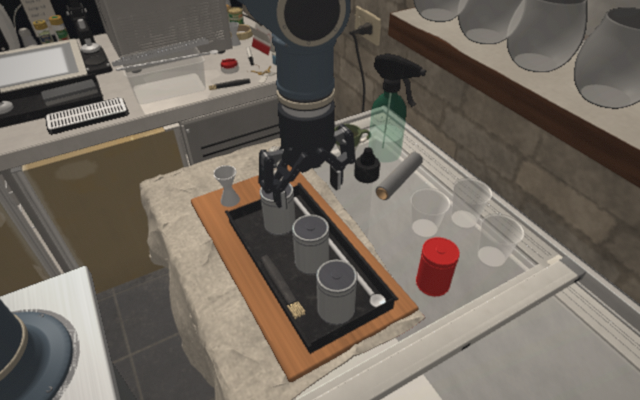

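Tin_b stands at (311,243). Next is tin_c.

Call:
step_arm([
  [0,0,-40,0,0],
  [-26,-3,0,0,0],
  [-27,-3,0,0,0],
  [-27,-3,0,0,0],
  [-26,-3,0,0,0],
  [0,0,20,0,0],
  [0,0,20,0,0],
  [0,0,0,0,0],
])

```text
time: 13.32
ee_pos: [0.4917, -0.1701, 0.1337]
tcp_rot: [-0.002, 0.707, 0.707, -0.002]
wrist_force: [-0.4, 1.3, 0.3]
width: 0.0857
```

Call:
step_arm([
  [0,0,25,0,0],
  [0,0,20,0,0],
  [0,0,20,0,0],
  [0,0,20,0,0],
  [0,0,0,0,0],
  [0,0,0,0,0],
])

```text
time: 13.82
ee_pos: [0.4943, -0.1702, 0.0515]
tcp_rot: [-0.0, 0.707, 0.708, -0.0]
wrist_force: [0.1, -0.7, 1.0]
width: 0.0854
```

```bash
python3 - <<'E'
from h import *
s=r.state();print(s["ee_pos"],s["wrist_force"],s["width"])
b=r.capture("scene")[:,:,::-1];cv2.imwrite("pics/s12c.png",cv2.resize(b[160:340,240:420],None,fx=3.3,fy=3.3,interpolation=cv2.INTER_CUBIC))
E
```

```text
[ 0.49429216 -0.1702478   0.0514702 ] [ 0.0770729  -0.72740862  1.03070727] 0.08543160599162568
```

View pics/s12c.png

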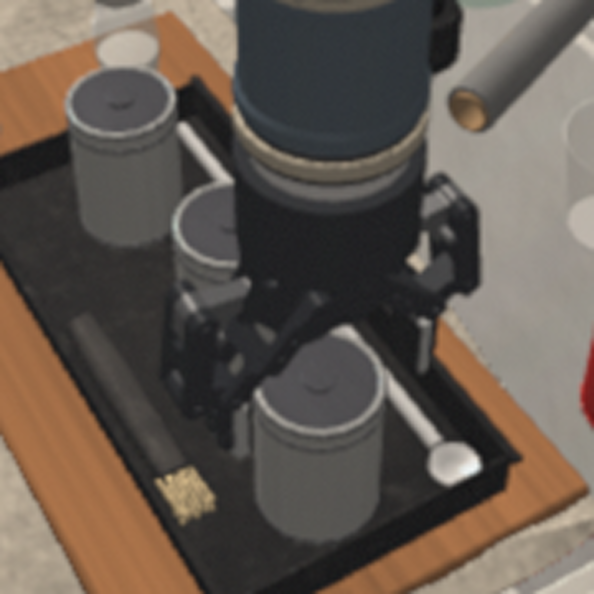

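The fingers straddle tin_c, lid at crop (318,382). Close and lift.

Call:
step_arm([
  [0,0,0,0,130],
  [0,0,0,0,130],
  [0,0,0,0,130],
  [0,0,0,0,130],
  [0,0,0,0,150],
  [0,0,0,0,150],
], newtons=50)

```text
time: 14.37
ee_pos: [0.4944, -0.1706, 0.0527]
tcp_rot: [0.0, 0.707, 0.707, 0.001]
wrist_force: [-3.2, 1.4, 8.5]
width: 0.0584
```

Call:
step_arm([
  [0,0,-8,0,150],
  [0,0,-10,0,150],
  [0,0,-10,0,150],
  [0,0,-10,0,150],
  [0,0,-7,0,150],
  [0,0,0,0,150],
  [0,0,0,0,150],
  [0,0,0,0,150],
])

```text
time: 15.03
ee_pos: [0.4938, -0.1701, 0.0957]
tcp_rot: [-0.0, 0.707, 0.708, -0.0]
wrist_force: [-0.1, 0.1, -6.2]
width: 0.0587
```

Call:
step_arm([
  [0,0,0,0,150],
  [0,0,0,0,150],
  [0,0,0,0,150],
  [0,0,0,0,150],
  [0,0,0,0,150],
  [0,0,0,0,150],
])

```text
time: 15.53
ee_pos: [0.4941, -0.1705, 0.0959]
tcp_rot: [-0.0, 0.707, 0.707, -0.0]
wrist_force: [-0.1, -0.2, -5.3]
width: 0.0585
```

```bash
python3 - <<'E'
from h import *
s=r.state();print(s["ee_pos"],s["wrist_force"],s["width"])
b=r.capture("scene")[:,:,::-1];cv2.imwrite("pics/s13c.png",cv2.resize(b[160:340,240:420],None,fx=3.3,fy=3.3,interpolation=cv2.INTER_CUBIC))
for i in range(3): r.capture("top");print(r.state()["wrist_force"])
E
```

```text
[ 0.49413067 -0.1704709   0.09585761] [-0.07837312 -0.16275762 -5.25104693] 0.05850675873629315
[-0.39071159  0.47187581 -5.08659599]
[ 0.18876105  0.03865309 -6.00883251]
[-0.09325434 -0.37995914 -6.24082113]
```

View pics/s13c.png

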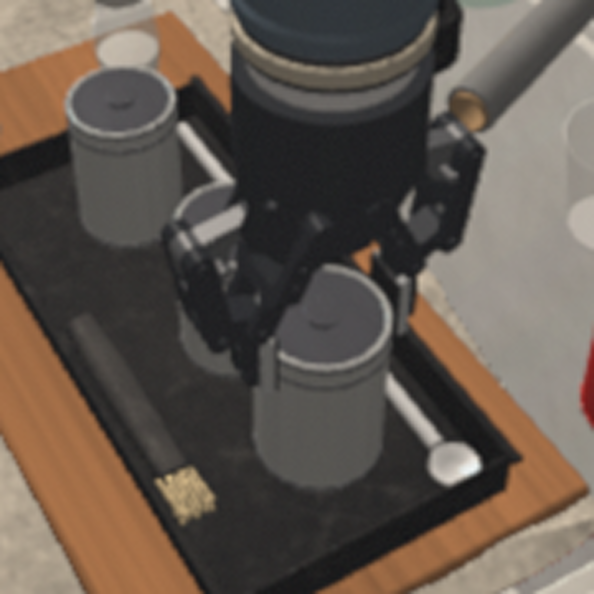

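Weights: a about 3.7 N, b about 2.05 N, c about 5.6 N, so tin_c is the heaviest. The task says to stand it back first and then take it.

Call:
step_arm([
  [0,0,10,0,150],
  [0,0,10,0,150],
  [0,0,10,0,150],
  [0,0,7,0,150],
  [0,0,4,0,150],
  [0,0,1,0,150],
  [0,0,0,0,150],
  [0,0,0,0,150],
])

```text
time: 16.4
ee_pos: [0.4945, -0.1706, 0.0541]
tcp_rot: [0.0, 0.707, 0.707, 0.0]
wrist_force: [-0.3, 0.1, -5.0]
width: 0.0582
```

Call:
step_arm([
  [0,0,1,0,150],
  [0,0,0,0,150],
  [0,0,0,0,150],
])

```text
time: 16.65
ee_pos: [0.4943, -0.1704, 0.0531]
tcp_rot: [0.0, 0.707, 0.707, 0.0]
wrist_force: [-0.2, 0.4, -5.5]
width: 0.0584
```

Call:
step_arm([
  [0,0,1,0,150],
  [0,0,0,0,150],
  [0,0,0,0,150],
])

```text
time: 16.9
ee_pos: [0.4944, -0.1706, 0.0528]
tcp_rot: [0.0, 0.707, 0.707, 0.0]
wrist_force: [-3.4, 1.4, 5.0]
width: 0.0585
```

Contact. Release, let it stand, then regrip.

Call:
step_arm([
  [0,0,0,0,60],
  [0,0,0,0,30],
  [0,0,0,0,0],
  [0,0,0,0,0],
  [0,0,0,0,0],
  [0,0,0,0,0],
])

```text
time: 17.4
ee_pos: [0.4943, -0.1705, 0.052]
tcp_rot: [0.0, 0.707, 0.707, 0.0]
wrist_force: [0.3, 0.2, -0.4]
width: 0.0853
```

```bash
python3 - <<'E'
from h import *
s=r.state();print(s["ee_pos"],s["wrist_force"],s["width"])
b=r.capture("scene")[:,:,::-1];cv2.imwrite("pics/s14c.png",cv2.resize(b[160:340,240:420],None,fx=3.3,fy=3.3,interpolation=cv2.INTER_CUBIC))
E
```

```text
[ 0.49434919 -0.17046094  0.05197402] [ 0.25101995  0.17873759 -0.41584857] 0.08533144519057213
```

View pics/s14c.png

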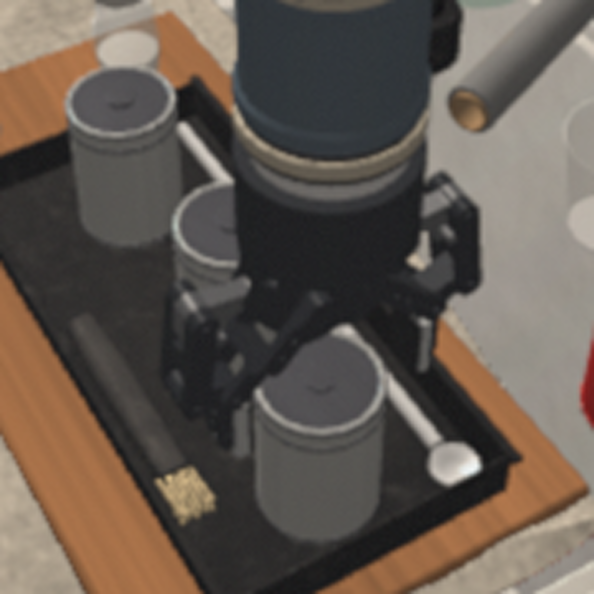

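Tin_c stands upright on its own, lid at crop (320,383). Regrip and lift 150 mm.

Call:
step_arm([
  [0,0,0,0,130],
  [0,0,0,0,130],
  [0,0,0,0,130],
  [0,0,0,0,130],
  [0,0,0,0,150],
  [0,0,0,0,150],
])

```text
time: 17.95
ee_pos: [0.4939, -0.1704, 0.0523]
tcp_rot: [-0.0, 0.707, 0.707, 0.0]
wrist_force: [-2.1, 0.8, 4.8]
width: 0.0584
```

Call:
step_arm([
  [0,0,-8,0,150],
  [0,0,-14,0,150],
  [0,0,-18,0,150],
  [0,0,-18,0,150],
  [0,0,-18,0,150],
  [0,0,-18,0,150],
  [0,0,-18,0,150],
  [0,0,-18,0,150],
])

```text
time: 18.62
ee_pos: [0.4929, -0.17, 0.182]
tcp_rot: [-0.001, 0.707, 0.707, -0.001]
wrist_force: [0.3, 0.2, -5.6]
width: 0.0583
```

Call:
step_arm([
  [0,0,-13,0,150],
  [0,0,-7,0,150],
  [0,0,0,0,150],
  [0,0,0,0,150],
  [0,0,0,0,150],
  [0,0,0,0,150],
  [0,0,0,0,150],
  [0,0,0,0,150],
])

```text
time: 19.28
ee_pos: [0.4938, -0.1704, 0.2013]
tcp_rot: [-0.0, 0.707, 0.707, -0.0]
wrist_force: [0.1, -0.4, -6.1]
width: 0.0587
```

Call:
step_arm([
  [0,0,0,0,150],
  [0,0,0,0,150],
  [0,0,0,0,150],
  [0,0,0,0,150],
  [0,0,0,0,150],
  [0,0,0,0,150],
])

```text
time: 19.78
ee_pos: [0.4942, -0.1704, 0.202]
tcp_rot: [-0.0, 0.707, 0.707, 0.0]
wrist_force: [-0.2, -0.3, -6.0]
width: 0.0588
```

```bash
python3 - <<'E'
from h import *
s=r.state();print(s["time"],s["ee_pos"],s["wrist_force"],s["width"],abs(s["joint_velocities"]).max())
b=r.capture("scene")[:,:,::-1];cv2.imwrite("pics/s15.png",b)
E
```

```text
19.7833 [ 0.49421002 -0.17041785  0.20199258] [-0.210542   -0.28915975 -6.02919198] 0.058753848591884414 0.0023622603909481594
```

View pics/s15.png

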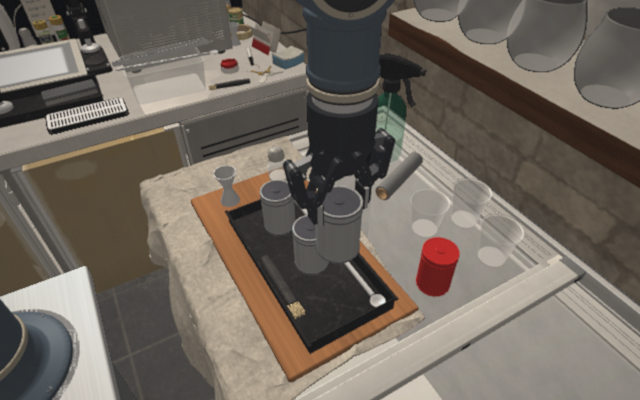

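Tin_c is held upright and still about 15 cm up, lid near (340,205). Tins a (277,207) and b (310,244) stand on the tray, and nothing else has moved. Handing in.

```bash
python3 -c "
from plant import r
print(r.finish_job())"
```

```text
the job is handed in; nothing more can be done
None
```

I hefted the three tins from left to right. The right one, tin_c, is the heaviest, and I handed the job in at about 20 s with it still held up.

| Tin | Wrist force when held still |
|---|---|
| tin_a (left) | about 3.7 N |
| tin_b (middle) | about 2.05 N |
| tin_c (right) | about 5.6 N, up to 6 N in the final hold |

I stood each tin back upright on the tray, tin_c included, before taking tin_c again.

**Last checks:** The tool had risen 150 mm from the tin_c grasp. Joint speeds were almost zero, and the finger opening of 58.8 mm fits a 60 mm tin. The final picture shows tin_c upright, with tin_a and tin_b standing clear of it on the tray. No bystander looked moved.

**Disagreements:**
- **Finger height:** In the pictures, the open fingertips appeared about 30–35 mm above the reported tool tip, where the text gives 13 mm. I checked the grasp depth by eye because of this, and the tins were gripped near their tops.
- **Camera agreement:** The two cameras differed by up to about 6 mm in the tin positions, so I used their average.
- **Hard touchdown:** Tin_b touched down slightly early and was pressed with about 20 N. I backed off 2 mm before letting go, and it stayed upright.

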